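# Change over the solvent bottles: shut the squat one, open the slim one

## Robot

A 7-joint arm with a two-finger parallel gripper is mounted at the origin on the work surface. World frame = base frame: x ahead of the robot, y to its left, z up, the work surface at z = 0. Lengths are in m, angles in rad, forces in N, time in s.
With the tool pointing down it reaches from about 0.35 to 0.9 m from the base axis. Payload 8.1 kg.
Tool frame: the origin (TCP) lies at the very end of the fingers, on their centre line; the grasp point (between the pads) lies 19 mm behind it (robot.tcp_to_grasp is the distance from the TCP to the grasp point, in m); z points along the fingers, y is the direction in which the jaws open and shut (so a half turn about z gives the same grasp; the last joint's range is limited). The gripper opens to 92 mm and grips with 3 to 60 N. Pads are 19 mm wide; open, the fingers measure 130 mm over their backs; the gripper's body (75 mm by 190 mm) begins 47 mm behind the grasp point.
Start: joints at [1.023, 0.434, 0.025, 1.573, -0.012, 1.134, -0.075], TCP at [0.269, -0.564, 0.227] pointing down, gripper open.
Joint ranges: [-2.62, 2.62], [-0.44, 2.09], [-1.27, 1.32], [0.08, 2.57], [-1.32, 4.46], [0.12, 2], [-2.74, 2.74]. Speed limits (rad/s): [2.22, 2.22, 3.01, 3.01, 3.14, 3.14, 3.14].

## Interface

Orientations are given as a rotation vector (axis times angle).
In Python, from rig import robot, imaging gives the robot as it stands.
- The arm moves only by the shell command python3 -m creep 'ROWS'. ROWS is JSON, a list of rows, each an object of numbers: "wx", "wy", "wz": the turn, a rotation vector about the tool's x, y, z in degrees; "x", "y", "z": the shift along the tool's x, y, z in cm; "claw": the finger opening in cm, from 0 to 9.18. In form: [{"wx": .., "wy": .., "wz": .., "x": .., "y": .., "z": .., "claw": ..}, ...]. A call has 1 to 5 rows; each row is the pose to reach, as a shift and turn from the pose measured when the call began, along the tool's axes at that moment; what a row does not reach only later rows make up. A row lasts 1/10 s, in which the tool goes at most 50 mm and 8.59 degrees, less where a joint would pass 70% of its speed; a pose out of reach is approached as far as the arm can. A call with a gripper value outside its range is refused whole. The fingers move at their own pace and stop on an object; the grip force is fixed at half the most. Time passes only in rows, so rows that repeat a pose let the fingers close. It gives the time, the measured TCP pose, the force and the opening at its end, in the units of the state.
- robot.observe(): the state, without advancing time (a new reading comes with each control period).
- imaging.read_camera(name): name is "scene" or "side" or "wrist"; returns a dict with "pixels" (480x640x3 uint8, red, green, blue), "camera_matrix" (3x3 intrinsics, pixels), "T" (4x4, takes a point from camera to world coordinates); the wrist camera has in their place "mount" (4x4, takes a point from camera to tool coordinates, whose origin is the TCP and whose axes are the flange's). Camera axes: x right, y down, z forward; pixel columns grow to the right and rows downward; lengths in m; the calibration is good to about 2 mm. The wrist camera is an equidistant fisheye: a pixel r from the principal point sees the ray r / f radians off the axis. A picture is of the moment at which its call begins: read the wrist's pose just before it. There is no depth.
- robot.hand_in(): hands the job in, once; it reports no verdict.
The state is a dict: "clock": time; "qpos": joint angles; "qd": joint speeds; "joint_torque": joint torques, N m; "tool_pos": TCP position; "eef_rot": TCP orientation; "force": force on the tool from outside, world axes, zero at the start; "moment": the same for the moment, N m; "grip_width": opening from 0.0 (shut) to 1.0 (fully open).
Only numpy, scipy, OpenCV 4.12 (cv2) and the standard library are available. Lean on these libraries where they do the work, as an engineer would, in place of code of your own. Each camera call takes 0.05 s, during which the arm holds its last target.

## Task

We are changing over to the next solvent on the bench. First press the raised push-pull cap of the wide, squat round amber bottle fully down so that it is shut, then pull the cap of the tall, slim amber bottle fully up so that it is open. Leave the cap of the square bottle as it is.

Things in the scene. Friction and masses are not known exactly. Their poses are not given: they have to be found in the camera images.
- squat_cap_top (a point): Centre of the top face of the squat round bottle's cap, moving with it; z up. Bottle: amber, 90 mm across, fixed upright in a grey holder on the bench. Cap: ribbed white cylinder, 28 mm across, 34 mm tall, over a fixed white collar 36 mm across; captive, it slides straight up 24 mm. Its top is 122 mm above the bench when shut, 146 mm when open. It starts raised by 16 to 24 mm.
- squat_cap (a joint): Height of the squat bottle's cap above shut, in m: 0 shut, 0.024 fully open. A snug snap fit holds it wherever it is left: about 5 N, up or down, moves it, and there is a rigid stop at each end.
- slim_cap_top (a point): Centre of the top face of the slim round bottle's cap, moving with it; z up. Bottle: amber, 54 mm across, the tallest, fixed upright in a grey holder on the bench. Cap: ribbed white cylinder, 28 mm across, 34 mm tall, over a fixed white collar 36 mm across; captive, it slides straight up 24 mm. Its top is 182 mm above the bench when shut, 206 mm when open. It starts down, raised by no more than 4 mm.
- slim_cap (a joint): Height of the slim bottle's cap above shut, in m: 0 shut, 0.024 fully open. A snug snap fit holds it wherever it is left: about 5 N, up or down, moves it, and there is a rigid stop at each end.
- square_cap_top (a point): Centre of the top face of the cap of the square amber bottle (62 mm square, fixed), to be left alone. Same cap, anywhere along its travel: top 145 to 169 mm above the bench. The three bottles stand in any order, centres at least 150 mm apart; the small things between them are lower than 50 mm.
Not all that is in view belongs to the job. What is shaped like the part that bears slim_cap_top but purple or yellow is not meant.

How it is judged:
On the way, in this order (a step that is already met when the one before it is completed fails the run):
1. the squat bottle's cap is pressed fully down, the slim bottle's cap not yet pulled up (value of joint squat_cap below 0.006 m and value of joint slim_cap below 0.012 m), for 0.2 s.
2. the slim bottle's cap is pulled fully up (value of joint slim_cap above 0.018 m), for 0.2 s.
At the end, for the whole second after the job is handed in: The squat bottle's cap is shut (within 6 mm of fully down), the slim bottle's cap is open (within 6 mm of fully up), and the square bottle's cap is within 5 mm of where it started (value of joint squat_cap below 0.006 m and value of joint slim_cap above 0.018 m and distance of square_cap_top from where it was at the start of the episode below 0.005 m); the robot touches nothing.
It fails at once if the square bottle's cap is moved by more than 5 mm (distance of square_cap_top from where it was at the start of the episode above 0.005 m).
It also fails if it takes over 51 s, if anything falls off the work surface, if the arm or the gripper's body presses on something with over 40 N, if the wrist force passes 120 N, or if a joint passes its speed limit or range.

## Working session

There is one attempt and no reset: what is moved stays moved. The work goes in short steps, Python scripts to look and compute and a shell command to move; the robot and the scene stay as the last step left them, time stands still between calls to the robot, and variables do not carry over. Pictures are saved under pics/ and viewed, and the job is handed in when it is done.

```bash
ls; mkdir -p pics; python3 - <<'E'
from rig import robot, imaging
import cv2
print(robot.observe())
for n in ("scene","side","wrist"):
    c=imaging.read_camera(n); cv2.imwrite(f"pics/{n}0.png",c["pixels"][:,:,::-1]); print(n,c["camera_matrix"],c.get("T",c.get("mount")))
E
```

```text
pics
{'clock': 0.0, 'qpos': array([ 1.02342488,  0.43524695,  0.02495399,  1.57412361, -0.01158645,
        1.13399793, -0.07509955]), 'qd': array([ 5.17381475e-04, -7.89064176e-05, -3.31243650e-04, -6.63449034e-04,
        1.11956400e-05, -1.32554288e-03, -7.74528024e-04]), 'joint_torque': array([-5.26819258e-04, -6.67839718e+01,  9.85357203e-01, -3.14469016e+01,
       -6.04146277e-02,  4.29401058e-02,  1.48829627e-04]), 'tool_pos': array([ 0.26863242, -0.56373831,  0.22591962]), 'eef_rot': array([-3.06273173e+00, -6.92487486e-01,  7.95496413e-04]), 'force': array([-0.02107597,  0.04879685,  0.5761713 ]), 'moment': array([ 0.02089028, -0.01304753, -0.02929955]), 'grip_width': 0.9998454979647329}
scene [[460.39303582   0.         315.61805287]
 [  0.         460.39303582 243.3924235 ]
 [  0.           0.           1.        ]] [[ 0.47259238  0.67946012 -0.56124004  1.11266362]
 [ 0.88107076 -0.35036317  0.31774198 -0.26699166]
 [ 0.01925516 -0.64465463 -0.76423141  0.9397912 ]
 [ 0.          0.          0.          1.        ]]
side [[433.03402872   0.         319.93407075]
 [  0.         433.03402872 244.60475687]
 [  0.           0.           1.        ]] [[-7.59341791e-01 -4.42438306e-01  4.77125131e-01  1.53092476e-01]
 [-6.50691693e-01  5.16996401e-01 -5.56160986e-01  5.19839748e-01]
 [-6.05051061e-04 -7.32777638e-01 -6.80467903e-01  7.25724238e-01]
 [ 0.00000000e+00  0.00000000e+00  0.00000000e+00  1.00000000e+00]]
wrist [[371.64829954   0.         314.23222886]
 [  0.         371.64829954 234.19495428]
 [  0.           0.           1.        ]] [[ 1.02699713e-04 -9.64382972e-01 -2.64509871e-01  7.13561403e-02]
 [ 9.99999961e-01  1.68175101e-04 -2.24889509e-04 -5.36656321e-04]
 [ 2.61363587e-04 -2.64509838e-01  9.64382952e-01 -1.57693584e-01]
 [ 0.00000000e+00  0.00000000e+00  0.00000000e+00  1.00000000e+00]]
```

View pics/scene0.png

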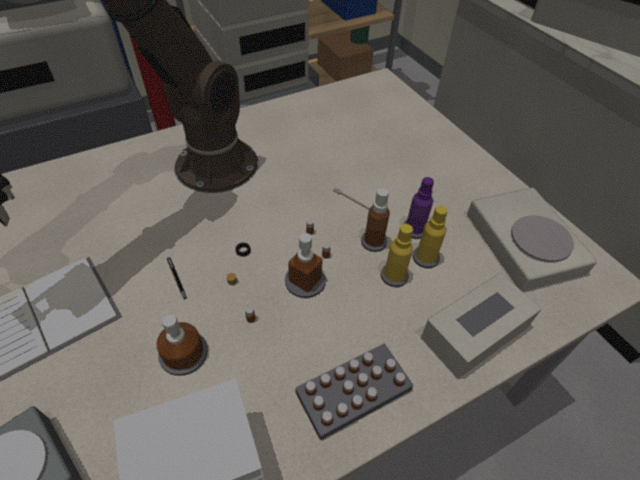

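View pics/side0.png

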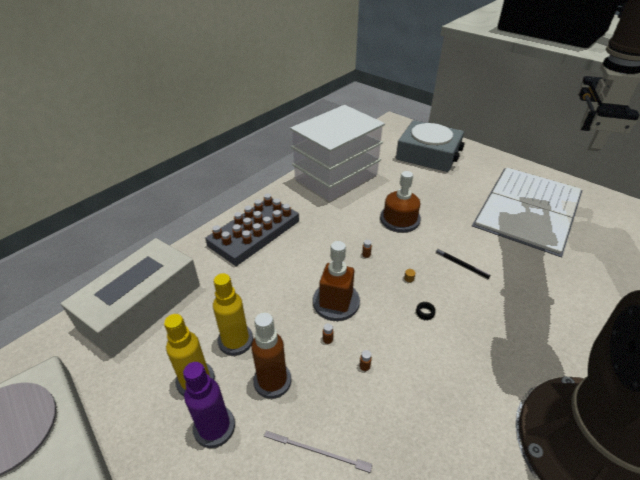

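View pics/wrist0.png

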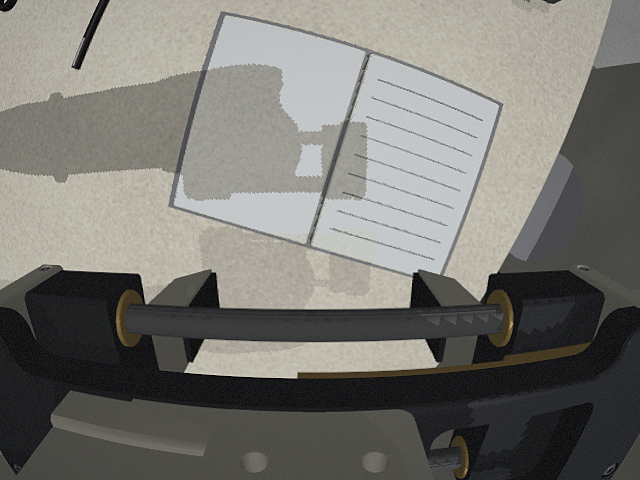

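Scene-view candidates:
- Round wide amber at (180,345) fits the squat bottle.
- Cube-shaped amber at (305,268) is the square bottle, to be left alone.
- Tall thin amber at (377,220) with a white cap fits the slim bottle.
- Yellow (398,255), yellow (432,237) and purple (421,208) are look-alikes and not meant.

I'll confirm this in an enlarged crop.

```bash
python3 - <<'E'
import cv2, numpy as np
s=cv2.imread("pics/scene0.png"); d=cv2.imread("pics/side0.png")
def c(im,x,y,w=66,k=4): return cv2.resize(im[y:y+w,x:x+w],None,fx=k,fy=k,interpolation=cv2.INTER_NEAREST)
r1=np.hstack([c(s,145,310),c(s,345,183),c(s,272,230)])
r2=np.hstack([c(d,370,165),c(d,232,308),c(d,305,237)])
cv2.imwrite("pics/crop.png",np.vstack([r1,r2]))
E
```

```text
(no output)
```

View pics/crop.png

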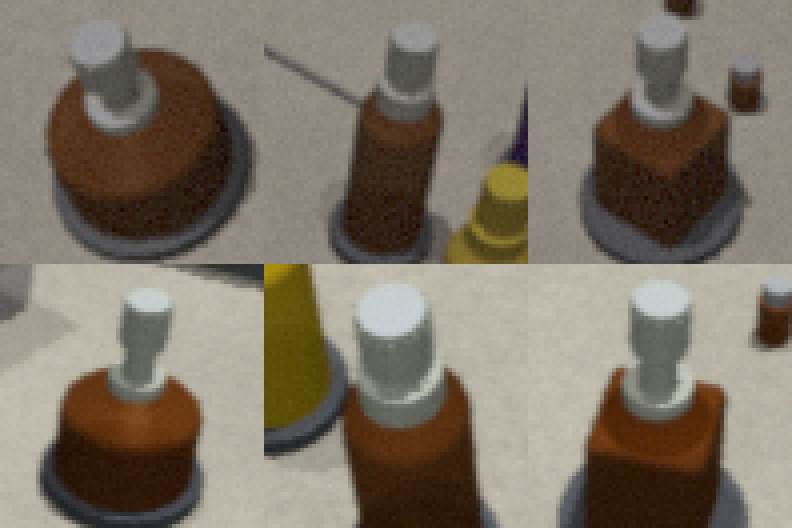

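The crops (top row scene, bottom row side) show the squat bottle with its cap raised, the slim amber bottle with its cap down, and the square bottle with its cap raised. That confirms which is which. Next I triangulate the top-face centres.

```bash
cat > h.py <<'E'
import numpy as np
from rig import robot, imaging
from scipy.spatial.transform import Rotation as R
def ray(c,p):
    d=np.linalg.solve(c["camera_matrix"],[p[0],p[1],1]); d=c["T"][:3,:3]@d
    return c["T"][:3,3],d/np.linalg.norm(d)
def tri(rs):
    A=0;b=0
    for o,d in rs:
        M=np.eye(3)-np.outer(d,d);A=A+M;b=b+M@o
    x=np.linalg.solve(A,b)
    return x,[np.linalg.norm((np.eye(3)-np.outer(d,d))@(x-o)) for o,d in rs]
def wray(c,st,p):
    K=c["camera_matrix"];u=np.array([(p[0]-K[0,2])/K[0,0],(p[1]-K[1,2])/K[1,1]]);r=np.linalg.norm(u)
    d=np.array([*(u/r*np.sin(r)),np.cos(r)]); q=R.from_rotvec(st["eef_rot"]).as_matrix()
    return st["tool_pos"]+q@c["mount"][:3,3], q@c["mount"][:3,:3]@d
E
python3 - <<'E'
from h import *
s=imaging.read_camera("scene");d=imaging.read_camera("side")
for n,a,b in (("squat",(170,320.2),(406.3,173.9)),("slim",(382.2,192),(263.2,319.4)),("square",(305.3,238),(337.6,245.4))):
    x,e=tri([ray(s,a),ray(d,b)]);print(n,x.round(4),np.round(e,4))
st=robot.observe();print(R.from_rotvec(st["eef_rot"]).as_matrix().round(3))
E
```

```text
squat [ 0.5685 -0.2846  0.14  ] [0.0001 0.0001]
slim [0.489  0.2638 0.1839] [0.0002 0.0002]
square [0.5193 0.0419 0.1652] [0.0003 0.0003]
[[ 0.903  0.43  -0.   ]
 [ 0.43  -0.903  0.001]
 [-0.    -0.001 -1.   ]]
```

Measured heights are consistent: squat raised about 18 mm, slim about 2 mm. I'll move over the squat cap with the fingers closed.

```bash
python3 -m creep '[{"x":4,"y":-1.2,"claw":0},{"x":8,"y":-2.4,"claw":0},{"x":12,"y":-3.7,"claw":0},{"x":16,"y":-5,"claw":0},{"x":20,"y":-6.2,"claw":0}]'
python3 -m creep '[{"x":4,"y":-1.2,"claw":0},{"x":8,"y":-2.4,"claw":0},{"x":12,"y":-3.7,"claw":0},{"x":16,"y":-5,"claw":0},{"x":19,"y":-6,"claw":0}]'
python3 - <<'E'
from h import *
import cv2
s=imaging.read_camera("scene");d=imaging.read_camera("side")
for n,a,b in (("y1",(404.5,231),(178,322)),("y2",(440,213),(223,281)),("purple",(427,182),(195,371))):
    x,e=tri([ray(s,a),ray(d,b)]);print(n,x.round(4),np.round(e,4))
st=robot.observe();Q=R.from_rotvec(st["eef_rot"]).as_matrix();print(st["tool_pos"],(Q.T@(np.array([.5685,-.2846,.14])-st["tool_pos"])*100).round(2))
w=imaging.read_camera("wrist");cv2.imwrite("pics/w1.png",w["pixels"][:,:,::-1])
E
```

```text
y1 [0.599  0.3082 0.1334] [0.0379 0.0379]
y2 [0.6058 0.2896 0.2106] [0.0372 0.0372]
purple [0.5026 0.3869 0.1759] [0.0012 0.0012]
[ 0.26883704 -0.56409705  0.2265369 ] [ 39.08 -12.34   8.66]$[0]: bad value
$[0]: bad value
```

View pics/w1.png

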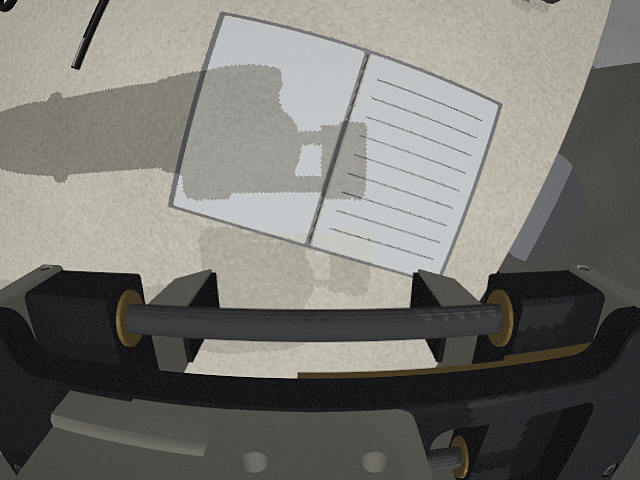

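Both calls were refused, and the picture is unchanged: notebook below, arm at the start. It seems every row needs all its keys. My yellow pairings were also swapped between views.

```bash
python3 -m creep '[{"wx":0,"wy":0,"wz":0,"x":4,"y":-1.2,"z":0,"claw":0},{"wx":0,"wy":0,"wz":0,"x":8,"y":-2.4,"z":0,"claw":0},{"wx":0,"wy":0,"wz":0,"x":12,"y":-3.7,"z":0,"claw":0},{"wx":0,"wy":0,"wz":0,"x":16,"y":-5,"z":0,"claw":0},{"wx":0,"wy":0,"wz":0,"x":20,"y":-6.2,"z":0,"claw":0}]'
python3 - <<'E'
from h import *
import cv2
s=imaging.read_camera("scene");d=imaging.read_camera("side")
for n,a,b in (("y1",(404.5,231),(223,281)),("y2",(440,213),(178,322)),("purple",(427,182),(195,371))):
    x,e=tri([ray(s,a),ray(d,b)]);print(n,x.round(4),np.round(e,4))
st=robot.observe();Q=R.from_rotvec(st["eef_rot"]).as_matrix();print(st["tool_pos"],(Q.T@(np.array([.5685,-.2846,.14])-st["tool_pos"])*100).round(2))
E
```

```text
clock: 0.9
tool_pos: [0.4238, -0.4208, 0.2268]
eef_rot: [3.064, 0.693, 0.0]
force: [0.1, -0.3, 0.5]
grip_width: 0.615
y1 [0.6082 0.2463 0.1723] [0.0003 0.0003]
y2 [0.5979 0.3509 0.1711] [0.0033 0.0033]
purple [0.5026 0.3869 0.1759] [0.0012 0.0012]
[ 0.42860129 -0.41618223  0.22672722] [18.31 -5.67  8.75]
```

```bash
python3 -m creep '[{"wx":0,"wy":0,"wz":0,"x":4,"y":-1.2,"z":0,"claw":0},{"wx":0,"wy":0,"wz":0,"x":8,"y":-2.4,"z":0,"claw":0},{"wx":0,"wy":0,"wz":0,"x":12,"y":-3.7,"z":0,"claw":0},{"wx":0,"wy":0,"wz":0,"x":16,"y":-5,"z":0,"claw":0},{"wx":0,"wy":0,"wz":0,"x":18.3,"y":-5.7,"z":0,"claw":0}]'
python3 -m creep '[{"wx":0,"wy":0,"wz":0,"x":2.9,"y":-0.9,"z":3,"claw":0},{"wx":0,"wy":0,"wz":0,"x":2.9,"y":-0.9,"z":5,"claw":0},{"wx":0,"wy":0,"wz":0,"x":2.9,"y":-0.9,"z":5,"claw":0},{"wx":0,"wy":0,"wz":0,"x":2.9,"y":-0.9,"z":5,"claw":0}]'
python3 - <<'E'
from h import *
import cv2
st=robot.observe();Q=R.from_rotvec(st["eef_rot"]).as_matrix();print(st["tool_pos"],(Q.T@(np.array([.5685,-.2846,.14])-st["tool_pos"])*100).round(2))
w=imaging.read_camera("wrist");cv2.imwrite("pics/w2.png",w["pixels"][:,:,::-1])
d=imaging.read_camera("scene")["pixels"][:,:,::-1];cv2.imwrite("pics/s2.png",cv2.resize(d[230:400,100:300],None,fx=3,fy=3))
E
```

```text
clock: 1.5
tool_pos: [0.5704, -0.2813, 0.2275]
eef_rot: [-3.056, -0.712, -0.008]
force: [1.1, -0.1, 0.2]
grip_width: 0.088
clock: 1.9
tool_pos: [0.5921, -0.2613, 0.1779]
eef_rot: [-3.057, -0.71, -0.006]
force: [-0.6, -0.6, 0.6]
grip_width: 0.001
[ 0.59205348 -0.26128128  0.17792577] [-3.16  1.06  3.78]
```

View pics/w2.png

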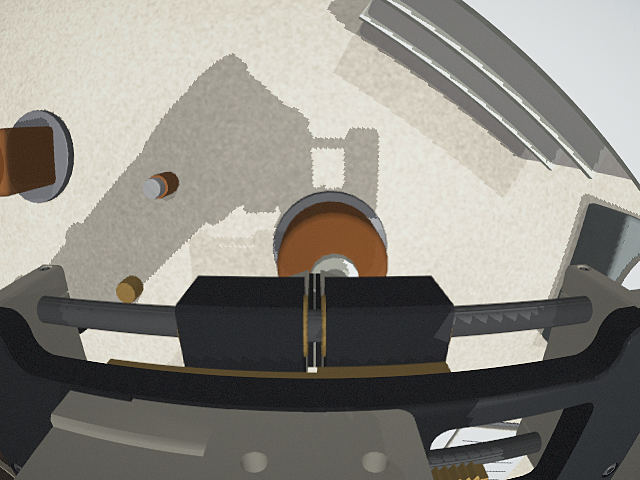

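View pics/s2.png

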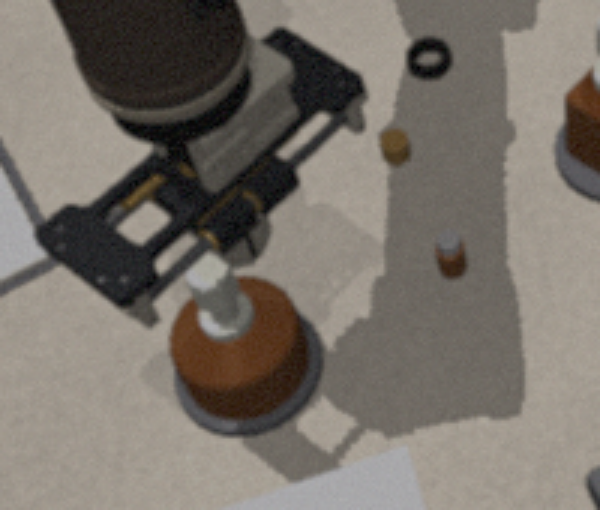

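The first call had already reached the cap, so I overshot by about 3 cm. I'll project the TCP and the cap into the views to check they are consistent.

```bash
cat >> h.py <<'E'
def proj(c,P):
    T=np.linalg.inv(c["T"]);p=c["camera_matrix"]@(T[:3,:3]@P+T[:3,3]);return (p[:2]/p[2]).round(1)
def wproj(c,st,P):
    q=R.from_rotvec(st["eef_rot"]).as_matrix();p=np.linalg.inv(c["mount"])@np.r_[q.T@(P-st["tool_pos"]),1]
    t=np.arctan2(np.hypot(p[0],p[1]),p[2]);K=c["camera_matrix"];return K[:2,2]+K[0,0]*t*p[:2]/np.hypot(p[0],p[1])
E
python3 - <<'E'
from h import *
s=imaging.read_camera("scene");st=robot.observe();w=imaging.read_camera("wrist")
print(st["tool_pos"])
print("tcp scene",proj(s,st["tool_pos"]),"wrist",wproj(w,st,st["tool_pos"]))
for z in (.11,.14): 
  P=np.array([.5685,-.2846,z]);print(proj(s,P),wproj(w,st,P))
E
```

```text
[ 0.59280203 -0.26162453  0.17927668]
tcp scene [181.1 314.5] wrist [315.45800209 292.63889764]
[173.3 327.9] [329.97242354 294.17288192]
[170.  320.2] [331.91872474 314.71789222]
```

The projections agree with the images (fingertip near (183,315) in scene). I'll correct the offset and recheck.

```bash
python3 -m creep '[{"wx":0,"wy":0,"wz":0,"x":-3.2,"y":1.1,"z":1,"claw":0},{"wx":0,"wy":0,"wz":0,"x":-3.2,"y":1.1,"z":1,"claw":0},{"wx":0,"wy":0,"wz":0,"x":-3.2,"y":1.1,"z":1,"claw":0},{"wx":0,"wy":0,"wz":0,"x":-3.2,"y":1.1,"z":1,"claw":0}]'
python3 - <<'E'
from h import *
import cv2
s=imaging.read_camera("scene");d=imaging.read_camera("side")
st=robot.observe();Q=R.from_rotvec(st["eef_rot"]).as_matrix();print(st["tool_pos"],(Q.T@(np.array([.5685,-.2846,.14])-st["tool_pos"])*100).round(2))
a=cv2.resize(s["pixels"][270:370,120:220,::-1],None,fx=4,fy=4);b=cv2.resize(d["pixels"][130:230,355:455,::-1],None,fx=4,fy=4)
cv2.imwrite("pics/s3.png",np.hstack([a,b]))
E
```

```text
clock: 2.5
tool_pos: [0.5696, -0.2852, 0.1697]
eef_rot: [-3.059, -0.71, -0.012]
force: [0.6, -0.2, 0.0]
grip_width: 0.004
[ 0.56978165 -0.28469243  0.16948913] [-0.13 -0.06  2.95]
```

View pics/s3.png

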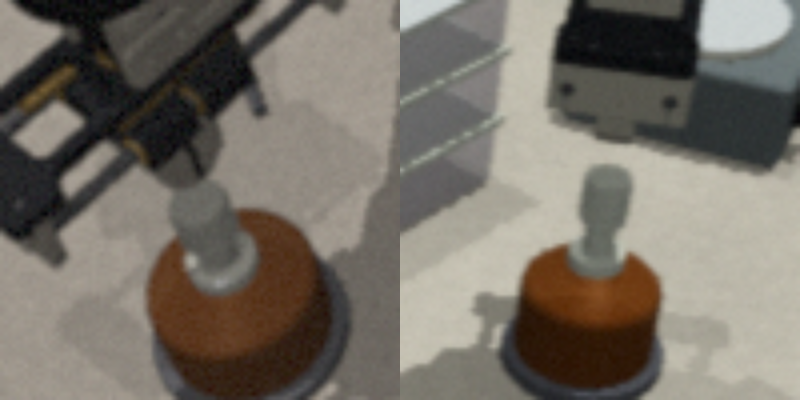

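The closed fingers sit directly above the cap in both views. Next I press down gradually.

```bash
python3 -m creep '[{"wx":0,"wy":0,"wz":0,"x":-0.1,"y":0,"z":1.5,"claw":0},{"wx":0,"wy":0,"wz":0,"x":-0.1,"y":0,"z":2.5,"claw":0},{"wx":0,"wy":0,"wz":0,"x":-0.1,"y":0,"z":3.2,"claw":0},{"wx":0,"wy":0,"wz":0,"x":-0.1,"y":0,"z":3.6,"claw":0},{"wx":0,"wy":0,"wz":0,"x":-0.1,"y":0,"z":3.6,"claw":0}]'
python3 -m creep '[{"wx":0,"wy":0,"wz":0,"x":0,"y":0,"z":0.4,"claw":0},{"wx":0,"wy":0,"wz":0,"x":0,"y":0,"z":0.7,"claw":0},{"wx":0,"wy":0,"wz":0,"x":0,"y":0,"z":0.9,"claw":0},{"wx":0,"wy":0,"wz":0,"x":0,"y":0,"z":0.9,"claw":0}]'
```

```text
clock: 3.1
tool_pos: [0.5692, -0.2847, 0.1331]
eef_rot: [-3.057, -0.712, -0.011]
force: [-0.3, 0.2, -0.9]
grip_width: 0.004
clock: 3.5
tool_pos: [0.5693, -0.2848, 0.1239]
eef_rot: [-3.058, -0.712, -0.012]
force: [0.8, 0.0, 0.1]
grip_width: 0.003
```

Force reads about zero, so I'll check whether the cap is following.

```bash
python3 - <<'E'
from h import *
import cv2
s=imaging.read_camera("scene");d=imaging.read_camera("side")
print(robot.observe()["force"])
a=cv2.resize(s["pixels"][270:370,120:220,::-1],None,fx=4,fy=4);b=cv2.resize(d["pixels"][130:230,355:455,::-1],None,fx=4,fy=4)
cv2.imwrite("pics/s4.png",np.hstack([a,b]))
E
```

```text
[-0.4035546  -0.39479689  0.45649192]
```

View pics/s4.png

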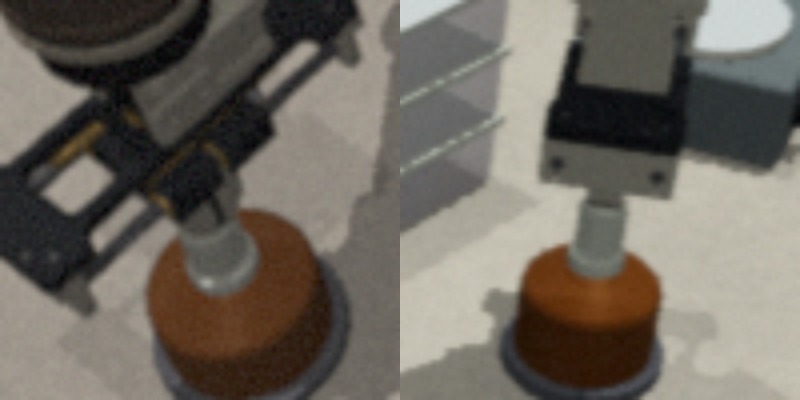

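The cap has gone down and now sits almost against its collar. I'll push another 1 to 3 mm to the stop, watching the force.

```bash
python3 -m creep '[{"wx":0,"wy":0,"wz":0,"x":0,"y":0,"z":0.1,"claw":0},{"wx":0,"wy":0,"wz":0,"x":0,"y":0,"z":0.2,"claw":0}]'
python3 -m creep '[{"wx":0,"wy":0,"wz":0,"x":0,"y":0,"z":0.1,"claw":0},{"wx":0,"wy":0,"wz":0,"x":0,"y":0,"z":0.1,"claw":0}]'
```

```text
clock: 3.8
tool_pos: [0.5694, -0.2848, 0.1223]
eef_rot: [-3.058, -0.712, -0.012]
force: [-3.7, 1.3, 14.8]
grip_width: 0.005
clock: 4.0
tool_pos: [0.5694, -0.2848, 0.1223]
eef_rot: [-3.058, -0.712, -0.012]
force: [-4.5, 1.3, 12.6]
grip_width: 0.007
```

At the stop: z = 0.1223, reaction about 13 N. Going up and over to the slim bottle, well above the square cap.

```bash
python3 -m creep '[{"wx":0,"wy":0,"wz":0,"x":0,"y":0,"z":-4,"claw":0},{"wx":0,"wy":0,"wz":0,"x":0,"y":0,"z":-8,"claw":0},{"wx":0,"wy":0,"wz":0,"x":0,"y":0,"z":-12,"claw":0},{"wx":0,"wy":0,"wz":0,"x":0,"y":0,"z":-15,"claw":0},{"wx":0,"wy":0,"wz":0,"x":0,"y":0,"z":-15,"claw":0}]'
python3 - <<'E'
from h import *
import cv2
s=imaging.read_camera("scene");d=imaging.read_camera("side")
st=robot.observe();Q=R.from_rotvec(st["eef_rot"]).as_matrix();print(st["tool_pos"],(Q.T@(np.array([.489,.2638,.184])-st["tool_pos"])*100).round(2))
a=cv2.resize(s["pixels"][270:370,120:220,::-1],None,fx=4,fy=4);b=cv2.resize(d["pixels"][130:230,355:455,::-1],None,fx=4,fy=4)
cv2.imwrite("pics/s5.png",np.hstack([a,b]))
E
```

```text
clock: 4.5
tool_pos: [0.5702, -0.2861, 0.277]
eef_rot: [3.057, 0.712, 0.022]
force: [0.6, -0.5, 0.1]
grip_width: 0.003
[ 0.56829896 -0.28530102  0.27234829] [ 17.07 -52.77   8.95]
```

View pics/s5.png

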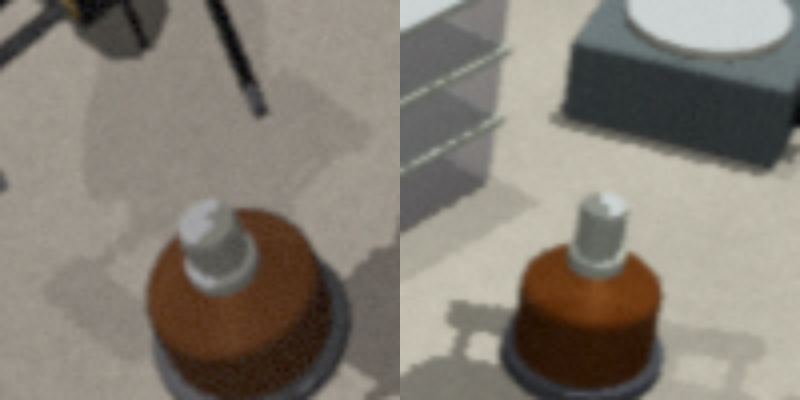

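The squat cap stays down with its skirt on the collar. Moving to the slim bottle and opening the claw to 5 cm.

```bash
python3 -m creep '[{"wx":0,"wy":0,"wz":0,"x":1.5,"y":-4.6,"z":0,"claw":5},{"wx":0,"wy":0,"wz":0,"x":3,"y":-9.2,"z":0,"claw":5},{"wx":0,"wy":0,"wz":0,"x":4.5,"y":-13.8,"z":0,"claw":5},{"wx":0,"wy":0,"wz":0,"x":6,"y":-18.4,"z":0,"claw":5},{"wx":0,"wy":0,"wz":0,"x":7.5,"y":-23,"z":0,"claw":5}]'
python3 - <<'E'
from h import *
st=robot.observe();Q=R.from_rotvec(st["eef_rot"]).as_matrix();print(st["tool_pos"],st["qpos"].round(2),(Q.T@(np.array([.489,.2638,.184])-st["tool_pos"])*100).round(2))
E
```

```text
clock: 5.1
tool_pos: [0.5324, -0.044, 0.271]
eef_rot: [-3.058, -0.712, -0.009]
force: [1.9, 0.6, 0.6]
grip_width: 0.39
[ 0.53235893 -0.04404697  0.27101488] [ 0.13  0.26 -0.19  1.72  0.05  1.16 -1.18] [  9.66 -29.53   8.78]
```

```bash
python3 -m creep '[{"wx":0,"wy":0,"wz":0,"x":1.5,"y":-4.6,"z":0,"claw":5},{"wx":0,"wy":0,"wz":0,"x":3,"y":-9.2,"z":0,"claw":5},{"wx":0,"wy":0,"wz":0,"x":4.5,"y":-13.8,"z":0,"claw":5},{"wx":0,"wy":0,"wz":0,"x":6,"y":-18.4,"z":0,"claw":5},{"wx":0,"wy":0,"wz":0,"x":7.5,"y":-23,"z":0,"claw":5}]'
python3 - <<'E'
from h import *
st=robot.observe();Q=R.from_rotvec(st["eef_rot"]).as_matrix();print(st["tool_pos"],st["qpos"].round(2),(Q.T@(np.array([.489,.2638,.184])-st["tool_pos"])*100).round(2))
E
```

```text
clock: 5.6
tool_pos: [0.4966, 0.1968, 0.2699]
eef_rot: [-3.058, -0.712, -0.004]
force: [0.9, 0.1, -0.1]
grip_width: 0.549
[0.49655804 0.19678721 0.2698833 ] [-0.23  0.27 -0.32  1.71  0.09  1.17 -1.68] [ 2.26 -6.34  8.6 ]
```

```bash
python3 -m creep '[{"wx":0,"wy":0,"wz":0,"x":1.2,"y":-3.2,"z":0,"claw":5},{"wx":0,"wy":0,"wz":0,"x":2.2,"y":-6.3,"z":0,"claw":5},{"wx":0,"wy":0,"wz":0,"x":2.2,"y":-6.3,"z":2,"claw":5},{"wx":0,"wy":0,"wz":0,"x":2.2,"y":-6.3,"z":5,"claw":5},{"wx":0,"wy":0,"wz":0,"x":2.2,"y":-6.3,"z":5,"claw":5}]'
python3 - <<'E'
from h import *
import cv2
s=imaging.read_camera("scene");d=imaging.read_camera("side")
st=robot.observe();Q=R.from_rotvec(st["eef_rot"]).as_matrix();print(st["tool_pos"],(Q.T@(np.array([.489,.2638,.184])-st["tool_pos"])*100).round(2))
w=imaging.read_camera("wrist");print(wproj(w,st,np.array([.489,.2638,.184])));cv2.imwrite("pics/w6.png",w["pixels"][:,:,::-1])
a=cv2.resize(s["pixels"][150:250,330:430,::-1],None,fx=4,fy=4);b=cv2.resize(d["pixels"][280:380,215:315,::-1],None,fx=4,fy=4)
cv2.imwrite("pics/s6.png",np.hstack([a,b]))
E
```

```text
clock: 6.1
tool_pos: [0.4857, 0.2613, 0.2149]
eef_rot: [3.058, 0.713, -0.01]
force: [0.1, -0.4, -0.2]
grip_width: 0.543
[0.48786534 0.26253941 0.21907086] [ 0.16 -0.06  3.51]
[314.18536227 263.79072278]
```

View pics/s6.png

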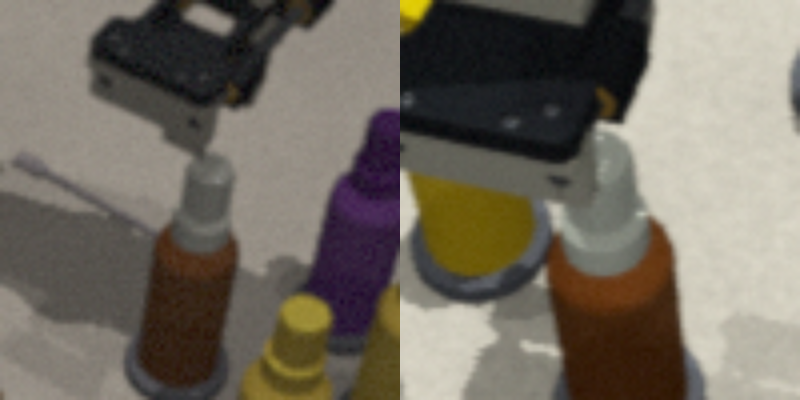

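View pics/w6.png

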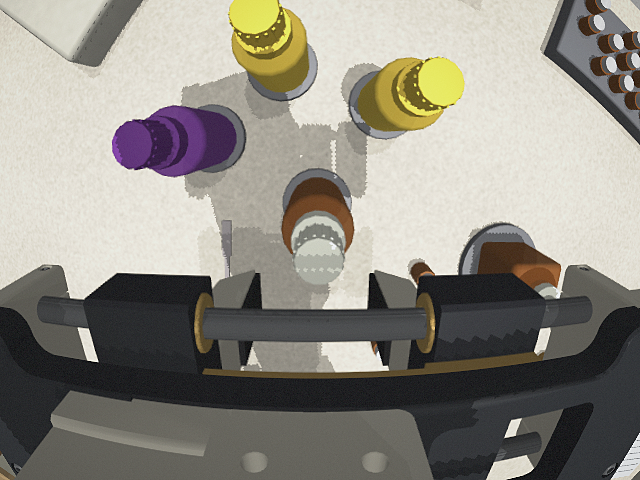

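The slim cap's top is at (319,261) in the wrist view, against a predicted (314,264), which agrees within about 2 mm and lies between the jaws. I'll descend with the TCP to about 0.157, just above the collar.

```bash
python3 -m creep '[{"wx":0,"wy":0,"wz":0,"x":0.1,"y":0.1,"z":1.5,"claw":5},{"wx":0,"wy":0,"wz":0,"x":0.2,"y":0.1,"z":3,"claw":5},{"wx":0,"wy":0,"wz":0,"x":0.2,"y":0.1,"z":4.5,"claw":5},{"wx":0,"wy":0,"wz":0,"x":0.2,"y":0.1,"z":5.8,"claw":5},{"wx":0,"wy":0,"wz":0,"x":0.2,"y":0.1,"z":5.8,"claw":5}]'
python3 - <<'E'
from h import *
import cv2
s=imaging.read_camera("scene");d=imaging.read_camera("side")
st=robot.observe();Q=R.from_rotvec(st["eef_rot"]).as_matrix();print(st["tool_pos"],(Q.T@(np.array([.489,.2638,.184])-st["tool_pos"])*100).round(2))
w=imaging.read_camera("wrist");c=cv2.resize(w["pixels"][180:380,200:440,::-1],(480,400))
a=cv2.resize(s["pixels"][150:250,345:425,::-1],None,fx=4,fy=4)
cv2.imwrite("pics/s7.png",np.hstack([a,c]))
E
```

```text
clock: 6.75
tool_pos: [0.4906, 0.2625, 0.1614]
eef_rot: [-3.059, -0.711, -0.001]
force: [0.4, -1.2, 0.8]
grip_width: 0.546
[0.49120726 0.26316756 0.16284159] [-0.16 -0.16 -2.12]
```

View pics/s7.png

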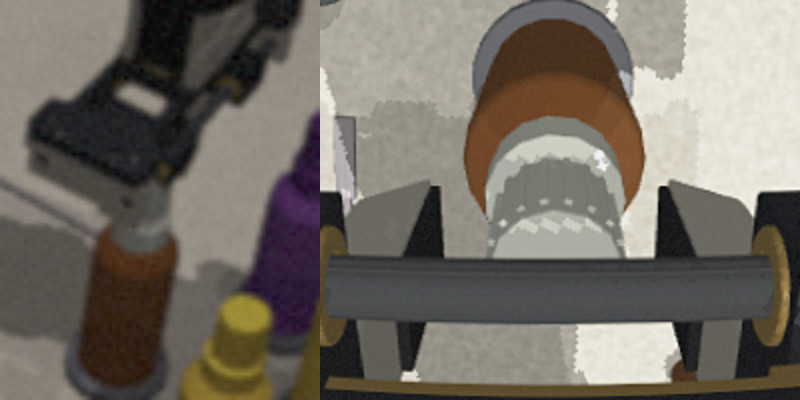

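The cap is centred between the jaws, crop x about 558 against a mid-point of 550. A few mm lower, then close.

```bash
python3 -m creep '[{"wx":0,"wy":0,"wz":0,"x":-0.1,"y":0,"z":0.4,"claw":5},{"wx":0,"wy":0,"wz":0,"x":-0.1,"y":0,"z":0.4,"claw":0},{"wx":0,"wy":0,"wz":0,"x":-0.1,"y":0,"z":0.4,"claw":0},{"wx":0,"wy":0,"wz":0,"x":-0.1,"y":0,"z":0.4,"claw":0},{"wx":0,"wy":0,"wz":0,"x":-0.1,"y":0,"z":0.4,"claw":0}]'
python3 -m creep '[{"wx":0,"wy":0,"wz":0,"x":0,"y":0,"z":0,"claw":0},{"wx":0,"wy":0,"wz":0,"x":0,"y":0,"z":0,"claw":0},{"wx":0,"wy":0,"wz":0,"x":0,"y":0,"z":0,"claw":0}]'
```

```text
clock: 7.4
tool_pos: [0.4912, 0.2618, 0.1593]
eef_rot: [-3.06, -0.71, -0.006]
force: [1.4, -4.4, 2.6]
grip_width: 0.299
clock: 7.7
tool_pos: [0.4912, 0.2617, 0.1593]
eef_rot: [-3.06, -0.71, -0.006]
force: [1.4, -1.3, 0.9]
grip_width: 0.297
```

The opening is 27 mm, so the cap is gripped. Pulling up.

```bash
python3 -m creep '[{"wx":0,"wy":0,"wz":0,"x":0,"y":0,"z":-0.5,"claw":0},{"wx":0,"wy":0,"wz":0,"x":0,"y":0,"z":-1,"claw":0},{"wx":0,"wy":0,"wz":0,"x":0,"y":0,"z":-1.5,"claw":0},{"wx":0,"wy":0,"wz":0,"x":0,"y":0,"z":-1.9,"claw":0},{"wx":0,"wy":0,"wz":0,"x":0,"y":0,"z":-1.9,"claw":0}]'
python3 -m creep '[{"wx":0,"wy":0,"wz":0,"x":0,"y":0,"z":-0.1,"claw":0},{"wx":0,"wy":0,"wz":0,"x":0,"y":0,"z":-0.2,"claw":0},{"wx":0,"wy":0,"wz":0,"x":0,"y":0,"z":-0.3,"claw":0},{"wx":0,"wy":0,"wz":0,"x":0,"y":0,"z":-0.3,"claw":0}]'
```

```text
clock: 8.2
tool_pos: [0.4913, 0.2617, 0.1793]
eef_rot: [-3.06, -0.71, -0.007]
force: [-0.5, -2.4, 4.7]
grip_width: 0.3
clock: 8.6
tool_pos: [0.491, 0.2616, 0.1799]
eef_rot: [-3.06, -0.71, -0.004]
force: [8.2, 3.9, -26.2]
grip_width: 0.297
```

It reached the upper stop, with a 26 N downward reaction. I'll ease off, release, and rise straight up.

```bash
python3 -m creep '[{"wx":0,"wy":0,"wz":0,"x":0,"y":0,"z":0,"claw":0},{"wx":0,"wy":0,"wz":0,"x":0,"y":0,"z":0,"claw":0},{"wx":0,"wy":0,"wz":0,"x":0,"y":0,"z":0,"claw":5},{"wx":0,"wy":0,"wz":0,"x":0,"y":0,"z":0,"claw":5},{"wx":0,"wy":0,"wz":0,"x":0,"y":0,"z":0,"claw":5}]'
python3 -m creep '[{"wx":0,"wy":0,"wz":0,"x":0,"y":0,"z":0,"claw":5},{"wx":0,"wy":0,"wz":0,"x":0,"y":0,"z":-3,"claw":5},{"wx":0,"wy":0,"wz":0,"x":0,"y":0,"z":-6,"claw":5},{"wx":0,"wy":0,"wz":0,"x":0,"y":0,"z":-10,"claw":5},{"wx":0,"wy":0,"wz":0,"x":0,"y":0,"z":-10,"claw":5}]'
python3 - <<'E'
from h import *
import cv2
s=imaging.read_camera("scene");d=imaging.read_camera("side")
print(robot.observe()["tool_pos"])
sp=s["pixels"][:,:,::-1];dp=d["pixels"][:,:,::-1]
c=lambda im,x,y:cv2.resize(im[y:y+66,x:x+66],None,fx=4,fy=4,interpolation=cv2.INTER_NEAREST)
cv2.imwrite("pics/s8.png",np.vstack([np.hstack([c(sp,145,310),c(sp,345,170),c(sp,272,230)]),np.hstack([c(dp,370,165),c(dp,232,290),c(dp,305,237)])]))
E
```

```text
clock: 9.1
tool_pos: [0.4909, 0.2619, 0.1803]
eef_rot: [-3.059, -0.711, -0.004]
force: [0.4, 0.2, -0.1]
grip_width: 0.509
clock: 9.6
tool_pos: [0.4925, 0.2636, 0.2859]
eef_rot: [-3.056, -0.71, -0.018]
force: [1.0, -0.1, 0.1]
grip_width: 0.545
[0.49092736 0.26215618 0.28142382]
```

View pics/s8.png

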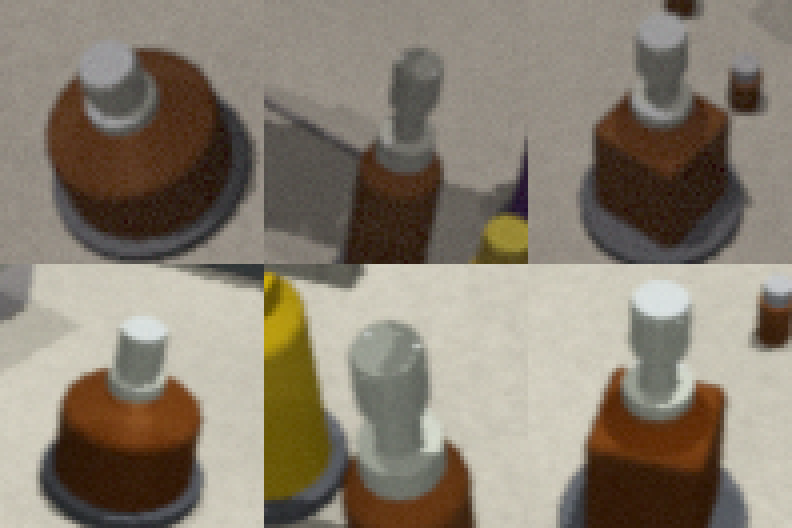

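The squat cap is down and its skirt meets the collar. The slim cap is raised, with its neck visible. The square cap looks unchanged. A quick height check, then I hand in.

```bash
python3 - <<'E'
from h import *
s=imaging.read_camera("scene");d=imaging.read_camera("side")
for n,a,b in (("squat",(171.9,324.4),(405.4,181.4)),("slim",(382.9,185),(262.7,310.5)),("square",(305.3,238),(337.6,245.4))):
    x,e=tri([ray(s,a),ray(d,b)]);print(n,x.round(4),np.round(e,4))
print(robot.hand_in())
E
```

```text
squat [ 0.5667 -0.284   0.1198] [0.0008 0.0008]
slim [0.4881 0.263  0.2059] [0.0002 0.0002]
square [0.5193 0.0419 0.1652] [0.0003 0.0003]
the job is handed in; nothing more can be done
None
```

I pressed the squat bottle's cap shut first, then pulled the slim amber bottle's cap fully open, and handed the job in at about 10 s of the 51 s allowed. The hand-in reports no verdict, so my own checks are all there is.

| Cap | Reaction at its stop | Top height, camera | Expected |
|---|---|---|---|
| Squat (shut) | about 13 N | 0.120 m | 0.122 m |
| Slim (open) | 26 N | 0.206 m | 0.206 m |
| Square (left alone) | not touched | looks unchanged | unchanged |

- **Square cap:** I judged it by comparing enlarged crops. The 0.165 m in the final printout reused the starting pixels, so it is not a fresh measurement.
- **Gripper:** it was open, about 75 mm above the slim cap and touching nothing at hand-in.
- **Slips on the way:** my first two moves were refused because the rows lacked some keys. One approach overshot by 3 cm in free air, and I corrected it before pressing.

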